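# Index the sensor arm to the bushing nest

### The job

Set the sensor arm of the test station to its next hole, so that the sensor on the end by the robot looks straight down on the round flanged bushing (not on the square block): hook a fingertip under the pull ring on the end away from the robot, lift the spring pin out of the plate, swing the arm that one hole and let the pin snap fully home, then back away from it. Only hook the ring, never pinch it, be gentle with it, and leave the bushing, the block and everything else that lies around where it is.

Things in the scene. Friction and masses are not known exactly. Their poses are not given: they have to be found in the camera images.
- indexer: Fixed test station on an aluminium base plate, 340 x 280 x 15 mm. Origin on the table below the vertical pivot of the swing arm; -x points away from the robot, to the far end with the index plate, +x to the near end with two flat round nest pads (66 mm, tops 21 mm above the table), 110 mm from the pivot at +25 and -25 degrees off +x. z is up.
- middle_hole (a point): Mouth of the middle one of five 13 mm holes in the steel index plate, 75 mm above the table, 140 mm from the pivot on the indexer's -x axis. The other holes lie on the same circle round the pivot, 25 degrees (0.436 rad) apart. The plate is 96 mm (x) by 260 mm (y). The arm starts in the middle hole.
- swing_arm (a joint): Arm angle (rad) about the vertical pivot, anticlockwise from above positive; middle hole 0, its neighbours +0.436 and -0.436. Grey bar 36 mm wide, 85 to 99 mm above the table; sensor on the end by the robot, ring on the other: the ring goes right when the sensor goes left. Turns easily (about 1 N at the ring), stays where left; locked with 1 mm of play while the pin is in a hole.
- pin (a joint): Lift (m) of the 10 mm round-nosed spring pin, which slides vertically in the arm 140 mm from the pivot: 0 fully home in a hole, clear of the plate above 0.010, upper stop 0.022. Lifting takes 6 N at first, 10 N at the stop. Let go, it springs down, rests on the plate if between holes, and drops in when it comes over one.
- pull_ring: Rigid steel ring on top of the pin: 7 mm wire, 65 mm outside, 51 mm inside. Origin at its lowest point, on the pin axis, 130 mm above the table with the pin home. x is level, along the arm to the pivot; y level across the opening; z up. It stands upright across the arm, so one can reach through it from the robot's side or from beyond. Below: a 28 mm boss, top at 121 mm.
- ring_top (a point): Point on the underside of the ring's top, inside the opening, where a finger hooks: 54.5 mm above the ring's origin, on the pin axis; 184.5 mm above the table when the pin is home.
- sensor_spot (a point): Centre of the downward lens of the black sensor head (52 x 34 x 55 mm) on the end of the swing arm by the robot, 110 mm from the pivot, 68.5 mm above the table.
- bushing_center (a point): Centre of the loose round steel bushing, half-way up: a 52 mm flange 9 mm thick with a 32 mm hub, 34 mm tall in all. It stands on one of the two nest pads, left or right.
- block_center (a point): Centre of the loose square steel block, 42 x 42 x 34 mm, with four screw holes. It stands on the other nest pad.
- plug: Loose turned steel setting plug standing on the base plate beside the arm, 28 mm across and 50 mm tall. Origin at the centre of its underside.
- jar: Loose jar, 60 mm across, 75 mm tall, on the table. Origin at the centre of its underside.
- label_roll: Loose roll of labels, 76 mm across with a 38 mm bore, 50 mm tall, on the table. Origin at the centre of its underside.
- bracket: Loose aluminium angle bracket, 60 x 40 x 53 mm, on the table. Origin at the centre of its underside.
- screwdriver: Loose screwdriver, 200 mm long, 26 mm thick, lying on the table along its x axis, handle to -x. Origin at its middle on the table.
- wrench: Loose wrench, 180 mm long, 8 mm thick, lying on the table along its x axis. Origin at its middle on the table.
Things that resemble listed ones, but are neither listed nor needed, are in the scene too. What is shaped like the part that bears bushing_center but black or yellow is not meant.

How it is judged:
By the outcome, as a careful person would: the job done as asked, in the order asked, and still so for the second after the job is handed in, with the robot touching nothing.
It also fails if it takes over 40 s, if anything falls off the work surface, if the arm or the gripper's body presses on something with over 40 N, if the wrist force passes 120 N, or if a joint passes its speed limit or range.

### The arm

A 7-joint arm with a two-finger parallel gripper is mounted at the origin on the work surface. World frame = base frame: x ahead of the robot, y to its left, z up, the work surface at z = 0. Lengths are in m, angles in rad, forces in N, time in s.
With the tool pointing down it reaches from about 0.425 to 0.95 m from the base axis. Payload 4.7 kg.
Tool frame: the origin (TCP) lies on the centre line of the jaws, within the pads' length; the fingertips stand robot.nose_length ahead of it and the grasp point (between the pads) lies 8 mm behind it (robot.nose_length is the distance from the TCP to the fingertips, in m); z points along the fingers, x is the direction in which the jaws open and shut, and the axes are right-handed (so a half turn about z gives the same grasp; the last joint's range is limited). The gripper opens to 85 mm and grips with 20 to 120 N. Pads are 22 mm wide; open, the fingers measure 114 mm over their backs; the gripper's body (76 mm by 85 mm) begins 54 mm behind the grasp point. The pads swing forward as they close: fully open they stand 13 mm farther back than shut.
Start: joints at [-1.365, 0.469, -0.049, 1.532, 0.024, 1.141, -0.082], TCP at [0.157, 0.657, 0.242] pointing down, gripper open.
Joint ranges: [-2.59, 2.59], [-0.33, 1.99], [-1.39, 1.29], [0.1, 2.45], [-1.04, 4.18], [0.21, 1.99], [-2.66, 2.66]. Speed limits (rad/s): [2.57, 2.57, 3.14, 3.14, 3.14, 3.14, 3.14].

### API

Orientations are given as [roll, pitch, yaw] about the fixed x, y, z axes, in that order (R = Rz(yaw) Ry(pitch) Rx(roll)).
In Python, from plant import robot gives the robot as it stands. Calls block until the motion is done:
- robot.goto(position, orientation): joint-space move of the TCP to a pose.
- robot.move_straight(position, vel=0.15, attitude=None, contact_N=None): straight line of the TCP; attitude=None keeps the orientation; vel is the mean speed in m/s. With contact_N (N) it stops when the force on the tool has changed by that much, and returns True; else False.
- robot.move_joints(angles): joint-space move.
- robot.grip(opening, strength=None): opening from 0.0 (shut) to 1.0 (fully open); strength is the grip in N (None keeps the last); returns when the fingers have stopped.
- robot.sleep(seconds).
- robot.inverse_kinematics(position, orientation): joint angles nearest the present ones, or None.
- robot.sense(): the state.
- robot.grab_frame(name): name is "scene" or "top" or "wrist"; returns a dict with "image" (480x640x3 uint8, red, green, blue), "range_z" (480x640 float32, m along the optical axis (not along the pixel's ray), 0 where there is no reading), "fx", "fy", "cx", "cy" (pixels), "R" (3x3) and "t" (3): a world point X has camera coordinates R X + t. Camera axes: x right, y down, z forward; pixel columns grow to the right and rows downward; lengths in m; the calibration is good to about 2 mm. A picture is of the moment at which its call begins.
A pose or a line that the arm cannot do raises robot.IKError and nothing moves.
- robot.close_job(): hands the job in, once; it reports no verdict.
The state is a dict: "t": time; "joint_pos": joint angles; "joint_velocities": joint speeds; "effort": joint torques, N m; "tcp_pos": TCP position; "tcp_rot": TCP orientation; "wrist_force": force on the tool from outside, world axes, zero at the start; "torque": the same for the moment, N m; "opening": opening from 0.0 (shut) to 1.0 (fully open).
Only numpy, scipy, OpenCV 4.12 (cv2) and the standard library are available. Lean on these libraries where they do the work, as an engineer would, in place of code of your own. Each camera call takes 0.05 s, during which the arm holds its last target.

## Working session

There is one attempt and no reset: what is moved stays moved. The work goes in short steps, each a Python script; the robot and the scene stay as the last script left them, time stands still between calls to the robot, and variables do not carry over. Pictures are saved under pics/ and viewed, and the job is handed in when it is done.

```bash
ls; mkdir -p pics
python3 - <<'E'
from plant import robot
import cv2,numpy as np
s=robot.sense(); print(s['t'],s['tcp_pos'],s['tcp_rot'],robot.nose_length,s['opening'])
for n in ['scene','top']:
    f=robot.grab_frame(n); cv2.imwrite(f'pics/{n}0.png',f['image'][:,:,::-1]); np.savez(f'{n}0.npz',**f)
    print(n,f['fx'],f['cx'],f['cy'],-f['R'].T@f['t'],f['R'])
E
```

```text
pics
0.0 [0.15687115 0.65592081 0.241247  ] [3.14151766e+00 2.00584403e-03 1.33606290e+00] 0.011 0.9996377167465219
scene 621.4029326675062 323.23907037149456 239.89540902988875 [0.98042304 0.82473855 1.08372213] [[-0.87003025  0.49293252  0.00805583]
 [ 0.33996462  0.61171418 -0.71430373]
 [-0.3570314  -0.61872715 -0.69978946]]
top 474.23615548544063 325.873609171381 249.00684150364665 [ 0.3854621  -0.02191441  1.0664626 ] [[-0.01557096 -0.99982953  0.00992288]
 [-0.99310875  0.01431188 -0.11631931]
 [ 0.11615747 -0.01166571 -0.9931623 ]]
```

View pics/scene0.png

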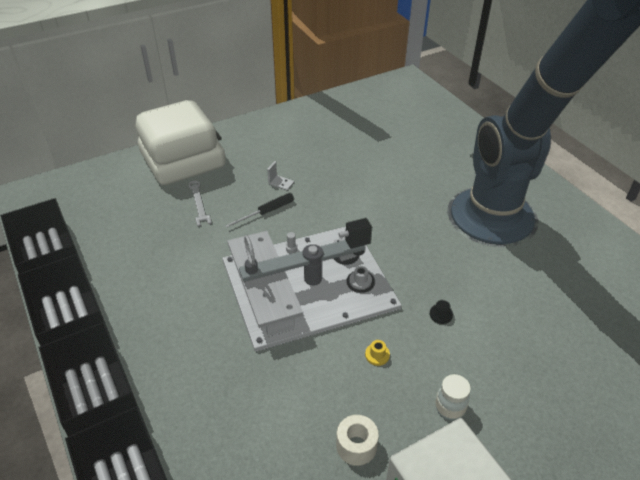

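View pics/top0.png

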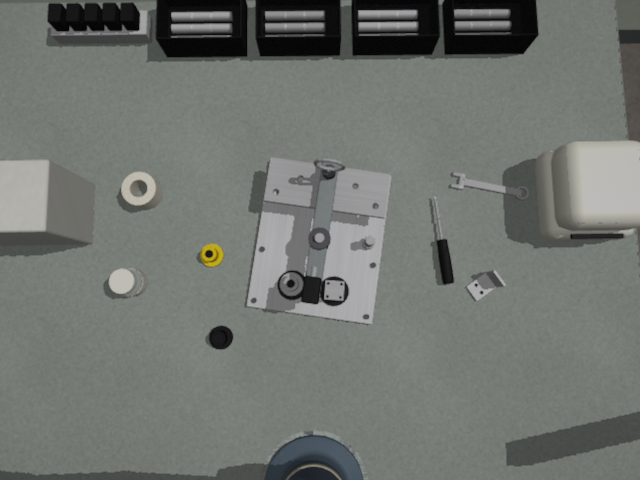

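The bushing (round) is on the left (+y) pad at pixel (291,284) and the block is at (335,291), so the sensor must go left: angle −0.436, and the ring goes right. Next I'll measure the station and try IK for a near-horizontal tool.

```bash
cat > h.py <<'E'
import numpy as np,cv2
def load(n): return dict(np.load(n+'.npz'))
def ray(f,u,v,z):
    c=-f['R'].T@f['t']; d=f['R'].T@np.array([(u-f['cx'])/f['fx'],(v-f['cy'])/f['fy'],1]); return c+d*(z-c[2])/d[2]
def proj(f,X):
    p=f['R']@np.asarray(X,float)+f['t']; return np.array([f['fx']*p[0]/p[2]+f['cx'],f['fy']*p[1]/p[2]+f['cy']])
def cloud(f):
    Z=f['range_z'].astype(float); v,u=np.mgrid[:480,:640]
    P=np.stack([(u-f['cx'])/f['fx']*Z,(v-f['cy'])/f['fy']*Z,Z],-1); return (P-f['t'])@f['R']
E
python3 - <<'E'
from h import *
t=load('top0'); s=load('scene0')
c=cv2.resize(t['image'][145:335,235:405,::-1],None,fx=4,fy=4,interpolation=cv2.INTER_CUBIC)[:600*2]
c=cv2.resize(c,None,fx=.78,fy=.78); cv2.imwrite('pics/tc.png',c); print(c.shape)
c=cv2.resize(s['image'][205:355,215:410,::-1],None,fx=4,fy=4,interpolation=cv2.INTER_CUBIC); print(c.shape);cv2.imwrite('pics/sc.png',c)
# base-plate by depth: height map
for n,f in(('top',t),('scene',s)):
    P=cloud(f); 
    if n=='top':
        roi=(P[...,0]>.3)&(P[...,0]<.85)&(abs(P[...,1])<.25)&(f['range_z']>0)
    for lo,hi in((.01,.02),(.07,.08),(.09,.105),(.13,.2)):
        m=(P[...,2]>lo)&(P[...,2]<hi)&(P[...,0]>.3)&(P[...,0]<.85)&(abs(P[...,1])<.25)&(f['range_z']>0)
        m=m.astype(np.uint8); k,l,st,_=cv2.connectedComponentsWithStats(m)
        if k<2: continue
        i=1+st[1:,4].argmax(); Q=P[l==i]; r=cv2.minAreaRect((Q[:,:2]*1000).astype(np.float32))
        print(n,lo,hi,len(Q),Q.mean(0).round(4),np.round(r[0],1),np.round(r[1],1),round(r[2],2))
E
```

```text
(593, 530, 3)
(600, 780, 3)
top 0.01 0.02 10072 [ 0.4806 -0.0118  0.0139] [486.3 -13.2] [279.9 251.4] 80.92
top 0.07 0.08 2178 [ 0.6222 -0.1099  0.0736] [ 623.  -110.1] [112.   97.4] 80.76
top 0.09 0.105 945 [ 0.5952 -0.0308  0.0978] [597.6 -31.1] [ 36.  137.7] 80.83
top 0.13 0.2 531 [ 0.4176 -0.0026  0.1506] [423.3  -3.4] [33.9 71.3] 80.98
scene 0.01 0.02 6171 [0.5316 0.0397 0.0158] [529.7 -20.3] [283.3 341.4] 80.62
scene 0.07 0.08 2023 [0.6465 0.0325 0.0756] [644.2  24.2] [142.1  97.1] 80.67
scene 0.09 0.105 1400 [ 0.5563 -0.0193  0.0987] [542.4 -22.6] [ 45.7 285.3] 79.71
scene 0.13 0.2 484 [0.4208 0.0027 0.1483] [424.   -2.8] [39.  71.1] 80.0
```

View pics/tc.png

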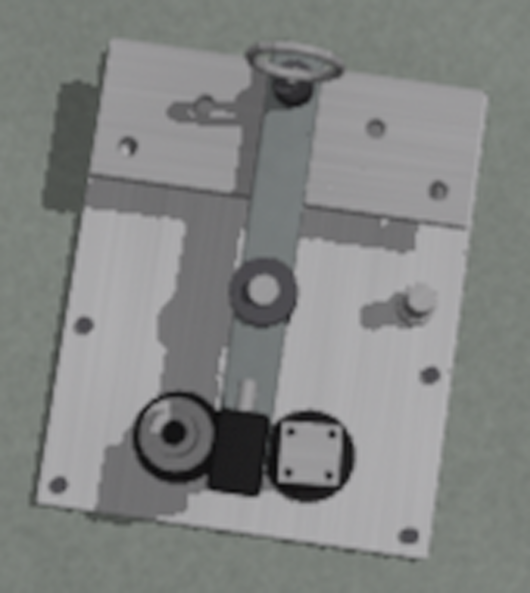

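View pics/sc.png

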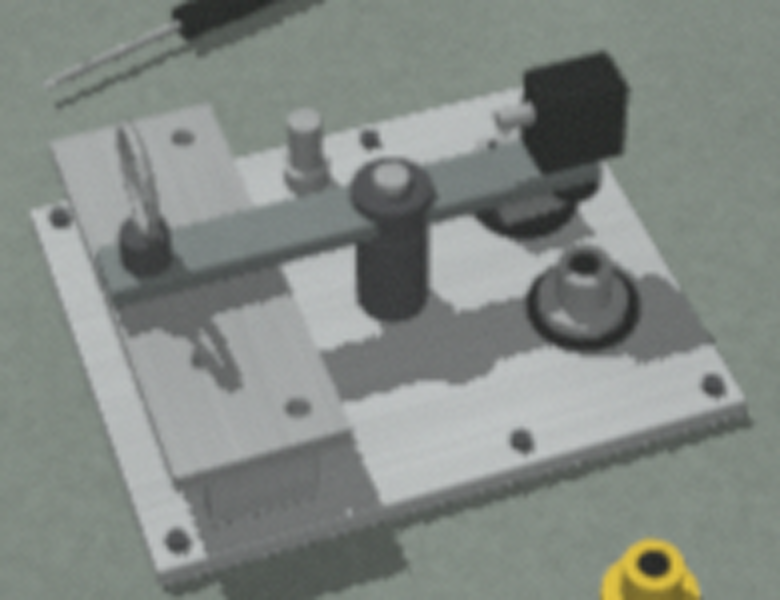

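Run:
```python
from h import *
t=load('top0'); s=load('scene0')
u,v=235+263/3.12,145+290/3.12
P=cloud(t); print('cap',u,v,P[int(round(v)),int(round(u))], P[int(v),int(u)-7])
h=P[int(round(v)),int(round(u)),2]
print(ray(t,u,v,.115),'scene',)
u2,v2=215+394/4,205+178/4
S=cloud(s); print(S[int(v2),int(u2)])
for f,Q in((t,P),(s,S)):
    a=Q[...,2]; m=(f['range_z']>0)&(np.hypot(Q[...,0]-.56,Q[...,1]+.02)<.04)
    print('pivot pts zmax',a[m].max(), Q[m&(a>a[m].max()-.005)].mean(0))
    m=(f['range_z']>0)&(np.hypot(Q[...,0]-.69,Q[...,1]+.045)<.06)&(a>.125)&(a<.21)
    R=Q[m]; print('ring',len(R),R.min(0),R.max(0),R.mean(0))
    w=R[R[:,2]>.15]; c,sv,vt=None,None,None
    _,sv,vt=np.linalg.svd(w-w.mean(0)); print(w.mean(0),vt[2],vt[0])
    for z in (.13,.14,.15,.16,.17,.18,.19): 
        q=R[abs(R[:,2]-z)<.005]; print(z,len(q),q.mean(0).round(4) if len(q) else '', (q.min(0).round(4),q.max(0).round(4)) if len(q) else '')
```

```text
cap 319.2948717948718 237.94871794871796 [ 0.52016035 -0.01950537  0.10949323] [ 0.52274695 -0.00523609  0.1072021 ]
[ 0.51948162 -0.0201178   0.115     ] scene
[ 0.52170781 -0.01453249  0.11880737]
pivot pts zmax 0.11641584163977474 [ 0.52427522 -0.01863026  0.11356667]
ring 236 [ 0.65006998 -0.07261819  0.12527688] [ 0.66438139 -0.00988715  0.19206915] [ 0.65727612 -0.04085335  0.1609211 ]
[ 0.6571455  -0.04112666  0.17920454] [-0.98652358  0.15280481  0.05849711] [0.15410911 0.98788158 0.018449  ]
0.13 49 [ 0.6572 -0.0424  0.1318] (array([ 0.6529, -0.0559,  0.1253]), array([ 0.6639, -0.0276,  0.135 ]))
0.14 44 [ 0.6577 -0.0389  0.1391] (array([ 0.6514, -0.0674,  0.1351]), array([ 0.6635, -0.0156,  0.145 ]))
0.15 13 [ 0.6574 -0.0382  0.1498] (array([ 0.6506, -0.0653,  0.1454]), array([ 0.664 , -0.0118,  0.1546]))
0.16 12 [ 0.6548 -0.0453  0.1602] (array([ 0.6501, -0.0726,  0.155 ]), array([ 0.6615, -0.0099,  0.1639]))
0.17 18 [ 0.657  -0.0405  0.1713] (array([ 0.6501, -0.0703,  0.1651]), array([ 0.6639, -0.01  ,  0.1745]))
0.18 47 [ 0.6572 -0.0416  0.1806] (array([ 0.6506, -0.066 ,
[... 513 characters left out ...]
8, -0.0551,  0.1255]), array([ 0.6698, -0.0264,  0.135 ]))
0.14 38 [ 0.6573 -0.0496  0.1387] (array([ 0.6511, -0.064 ,  0.1353]), array([ 0.665 , -0.0167,  0.1445]))
0.15 24 [ 0.6579 -0.0465  0.1498] (array([ 0.6511, -0.0714,  0.1454]), array([ 0.6662, -0.0128,  0.1547]))
0.16 17 [ 0.6588 -0.0413  0.1604] (array([ 0.6511, -0.0696,  0.1559]), array([ 0.6663, -0.0104,  0.1648]))
0.17 21 [ 0.6606 -0.0316  0.1693] (array([ 0.6539, -0.0711,  0.165 ]), array([ 0.6661, -0.0089,  0.1747]))
0.18 31 [ 0.6618 -0.0218  0.1811] (array([ 0.6569, -0.058 ,  0.1752]), array([ 0.6652, -0.0124,  0.1849]))
0.19 39 [ 0.6589 -0.0401  0.1899] (array([ 0.6536, -0.0589,  0.1851]), array([ 0.6637, -0.0218,  0.1944]))
```

```bash
cat >> h.py <<'E'
from scipy.spatial.transform import Rotation as Ro
PIV=np.array([.520,-.0180]); A0=np.deg2rad(-9.2); RAD=.14
def ringxy(a,r=RAD): return PIV+r*np.array([np.cos(A0+a),np.sin(A0+a)])
def rot(psi,d,xv=True,sg=1):
    z=np.array([np.cos(psi)*np.cos(d),np.sin(psi)*np.cos(d),-np.sin(d)])
    hz=np.array([-np.sin(psi),np.cos(psi),0]); up=np.cross(z,hz)
    x=sg*(up if xv else hz); return np.stack([x,np.cross(z,x),z],1)
def rpy(R): return Ro.from_matrix(R).as_euler('xyz')
def tippose(a,z,past,d,xv,sg,dpsi=0,off=0,nose=.011):
    """axis of finger crosses ring plane at height z; tip 'past' beyond the ring along the tool axis"""
    psi=A0+a+dpsi; R=rot(psi,d,xv,sg)
    p=np.r_[ringxy(a),z]+off*np.array([-np.sin(psi),np.cos(psi),0])+R[:,2]*(past-nose); return p,rpy(R)
E
python3 - <<'E'
from h import *
from plant import robot
for d in (0,10,15,20,25,30,40):
  for xv in(True,False):
    for sg in(1,-1):
      o=[]
      for a in(0,-.436):
       for past,z in((-.06,.159),(.016,.159),(.016,.19)):
        p,e=tippose(a,z,past,np.deg2rad(d),xv,sg)
        q=robot.inverse_kinematics(p,e); o.append(q)
      print(d,xv,sg,[q is not None for q in o], np.round(o[1],2) if o[1] is not None else '',np.round(o[-2],2) if o[-2] is not None else '')
E
```

```text
0 True 1 [False, True, True, False, True, True] [ 0.61  1.05 -0.89  2.36  3.07  1.69 -2.41] [ 0.39  0.99 -0.8   2.3   2.54  1.96 -2.61]
0 True -1 [False, True, True, True, True, True] [ 0.09  0.81 -0.26  2.39  2.9   1.66  0.17] [-0.47  0.82  0.24  2.35  2.25  1.44 -0.12]
0 False 1 [False, True, True, True, True, True] [ 0.52  0.97 -0.77  2.37  3.03  1.69 -0.97] [-0.35  0.8   0.1   2.34  2.26  1.52 -1.62]
0 False -1 [False, True, True, True, True, True] [-0.84  1.15  0.9   2.44  2.78  1.43  0.76] [-0.28  0.8   0.01  2.34  2.27  1.56  1.57]
10 True 1 [False, True, True, False, True, True] [ 0.54  0.84 -0.81  2.37  2.85  1.44 -2.56] [ 0.44  0.88 -0.87  2.31  2.39  1.73 -2.58]
10 True -1 [False, True, True, True, True, True] [ 0.52  0.83 -0.78  2.37  2.85  1.43  0.56] [-0.54  0.71  0.34  2.36  2.28  1.16 -0.07]
10 False 1 [False, True, True, False, True, True] [ 0.08  0.67 -0.24  2.4   2.84  1.35 -1.4 ] [-0.52  0.7   0.31  2.36  2.27  1.18 -1.62]
10 False -1 [False, True, True, False, True, True] [ 0.23  0.7  -0.43  2.39  2.84  1.38  1.86] [-0.25  0.67 -0.01  2.35  2.26  1.32  1.67]
15 T
[... 2159 characters left out ...]
 2.28  2.1   0.81  1.97]
40 True 1 [True, True, True, True, True, True] [ 0.7   0.59 -0.99  2.2   2.16  0.7  -2.1 ] [-0.55  0.44  0.49  2.24  1.98  0.4  -2.64]
40 True -1 [True, True, True, True, True, True] [ 0.16  0.4  -0.29  2.23  2.45  0.44  0.56] [-0.46  0.42  0.37  2.23  1.93  0.44  0.56]
40 False 1 [True, True, True, True, True, True] [ 0.11  0.39 -0.23  2.23  2.48  0.43 -1.06] [-0.48  0.42  0.4   2.23  1.94  0.43 -1.02]
40 False -1 [True, True, True, True, True, True] [ 0.27  0.42 -0.42  2.22  2.38  0.48  2.23] [-0.17  0.4   0.02  2.21  1.87  0.57  2.25]<stdin>:9: UserWarning: Gimbal lock detected. Setting third angle to zero since it is not possible to uniquely determine all angles.
```

```bash
python3 - <<'E' 2>/dev/null
from h import *
from plant import robot
for d in (10,20,30,40,50):
  for xv in(True,False):
    for sg in(1,-1):
      o=[]
      for a in(0,-.436):
       for past,z in((-.06,.159),(.016,.159),(.016,.19)):
        p,e=tippose(a,z,past,np.deg2rad(d),xv,sg,np.pi)
        q=robot.inverse_kinematics(p,e); o.append(q)
      print(d,xv,sg,[q is not None for q in o], np.round(o[1],2) if o[1] is not None else '',np.round(o[-2],2) if o[-2] is not None else '')
E
```

```text
10 True 1 [False, False, False, False, False, False]  
10 True -1 [False, False, False, False, False, False]  
10 False 1 [False, False, False, False, False, False]  
10 False -1 [False, False, False, False, False, False]  
20 True 1 [False, False, False, False, False, False]  
20 True -1 [False, False, False, False, False, False]  
20 False 1 [False, False, False, False, False, False]  
20 False -1 [False, False, False, False, False, False]  
30 True 1 [False, False, False, False, False, False]  
30 True -1 [False, False, False, False, False, False]  
30 False 1 [False, False, False, False, False, False]  
30 False -1 [False, False, False, False, False, False]  
40 True 1 [False, False, False, False, True, True]  [ 0.7   1.21 -1.19  1.12  0.37  1.94  2.16]
40 True -1 [False, False, False, False, True, True]  [-0.04  0.97  0.53  1.19 -0.56  1.97 -0.09]
40 False 1 [False, False, False, False, True, True]  [-0.04  0.97  0.53  1.19 -0.56  1.97 -1.66]
40 False -1 [False, False, False, False, True, True]  [-0.03  0.97  0.5   1.18 -0.55  1.97  1.47]
50 True 1 [False, True, True, True, True, True] [ 0.47  1.08 -1.    1.12  0.48  1.93  2.54] [ 0.73  1.13 -1.19  1.21  0.45  1.81  2.17]
50 True -1 [True, True, True, True, True, True] [-0.29  0.96  0.66  1.19 -0.43  1.86  0.21] [-0.18  0.94  0.74  1.29 -0.63  1.84  0.01]
50 False 1 [True, True, True, True, True, True] [-0.36  1.02  0.84  1.19 -0.53  1.9  -1.27] [-0.25  1.    0.91  1.3  -0.72  1.91 -1.47]
50 False -1 [True, True, True, True, True, True] [-0.13  0.9   0.32  1.17 -0.25  1.81  1.61] [-0.14  0.91  0.65  1.29 -0.58  1.82  1.54]
```

```bash
python3 - <<'E' 2>/dev/null
from h import *
from plant import robot
for d in (25,30,35):
 for xv,sg in((True,-1),(False,1)):
  for past,z in((-.13,.159),(-.1,.159),(-.08,.159),(-.06,.159),(-.04,.159),(-.1,.25),(-.06,.25),(-.06,.21)):
    p,e=tippose(0,z,past,np.deg2rad(d),xv,sg); q=robot.inverse_kinematics(p,e)
    p2,e2=tippose(-.436,z,past,np.deg2rad(d),xv,sg); q2=robot.inverse_kinematics(p2,e2)
    print(d,xv,past,z,p.round(3),None if q is None else np.round(q,2),None if q2 is None else np.round(q2,2))
E
```

```text
25 True -0.13 0.159 [ 0.532 -0.02   0.219] None [-0.    0.32 -0.58  2.44  1.81  1.16  0.51]
25 True -0.1 0.159 [ 0.559 -0.024  0.206] None [-0.46  0.32  0.02  2.44  1.91  0.97  0.39]
25 True -0.08 0.159 [ 0.577 -0.027  0.197] None [-0.58  0.36  0.22  2.43  1.98  0.89  0.33]
25 True -0.06 0.159 [ 0.595 -0.03   0.189] None [-0.58  0.4   0.27  2.42  2.04  0.86  0.28]
25 True -0.04 0.159 [ 0.613 -0.033  0.181] [ 0.32  0.44 -0.55  2.43  2.63  0.93  0.4 ] [-0.57  0.43  0.3   2.39  2.1   0.84  0.24]
25 True -0.1 0.25 [ 0.559 -0.024  0.297] None [-0.71  0.1   0.29  2.38  1.7   0.87  0.73]
25 True -0.06 0.25 [ 0.595 -0.03   0.28 ] [ 0.01  0.12 -0.18  2.41  2.56  0.59  0.38] [-0.64  0.18  0.32  2.36  1.82  0.81  0.65]
25 True -0.06 0.21 [ 0.595 -0.03   0.24 ] [ 0.17  0.23 -0.37  2.44  2.59  0.73  0.35] [-0.63  0.27  0.31  2.39  1.92  0.82  0.48]
25 False -0.13 0.159 [ 0.532 -0.02   0.219] None None
25 False -0.1 0.159 [ 0.559 -0.024  0.206] None [-0.07  0.35 -0.43  2.42  1.89  1.1  -1.1 ]
25 False -0.08 0.159 [ 0.577 -0.027  0.197] None [-0.03  0.38 -0.43  2.4   1.94  1.1  -1.11]
25 False -0.0
[... 3662 characters left out ...]
 [-0.87  0.28  0.64  2.37  1.8   0.55 -0.97]
35 False -0.06 0.159 [ 0.601 -0.031  0.2  ] [-0.45  0.25  0.36  2.41  2.77  0.46 -1.45] [-0.82  0.33  0.64  2.35  1.88  0.52 -1.05]
35 False -0.04 0.159 [ 0.617 -0.034  0.188] [-0.3   0.29  0.2   2.37  2.74  0.48 -1.41] [-0.76  0.37  0.61  2.33  1.96  0.5  -1.12]
35 False -0.1 0.25 [ 0.568 -0.026  0.314] [-0.99 -0.12  0.79  2.37  1.82  0.36 -0.41] [-0.99  0.01  0.65  2.29  1.4   0.73 -0.44]
35 False -0.06 0.25 [ 0.601 -0.031  0.291] [-0.89  0.04  0.79  2.34  2.25  0.25 -0.87] [-0.92  0.11  0.69  2.27  1.5   0.6  -0.53]
35 False -0.06 0.21 [ 0.601 -0.031  0.251] [-0.17  0.13  0.04  2.35  2.41  0.36 -1.05] [-0.88  0.2   0.68  2.31  1.65  0.55 -0.74]
```

```bash
python3 - <<'E' 2>/dev/null
from h import *
from plant import robot
p,e=robot.sense()['tcp_pos'],robot.sense()['tcp_rot']
print(robot.inverse_kinematics([.157,.657,.45],e),robot.inverse_kinematics([.45,.4,.45],e))
for past,z in((-.06,.3),(-.06,.35),(-.06,.4),(-.02,.4),(-.02,.35),(-.03,.25)):
    for d in(30,40):
        p,e=tippose(0,z,past,np.deg2rad(d),True,-1); q=robot.inverse_kinematics(p,e); print(d,past,z,None if q is None else np.round(q,2))
E
```

```text
[-1.37466938  0.38575081 -0.03723506  1.19802139  0.01395827  1.55983069
 -0.07326395] [-0.85846699  0.24461221  0.08014434  1.39273233 -0.01842902  1.50647244
  0.55659796]
30 -0.06 0.3 [-0.76 -0.05  0.61  2.33  2.12  0.34  0.86]
40 -0.06 0.3 [-0.68 -0.05  0.55  2.2   1.07  0.28  1.91]
30 -0.06 0.35 [-0.76 -0.14  0.56  2.26  1.68  0.36  1.33]
40 -0.06 0.35 [-0.79 -0.13  0.61  2.13  0.88  0.4   2.14]
30 -0.06 0.4 [-0.82 -0.22  0.57  2.19  1.37  0.43  1.68]
40 -0.06 0.4 [-0.86 -0.2   0.64  2.05  0.8   0.53  2.25]
30 -0.02 0.4 [-0.73 -0.1   0.57  2.16  1.48  0.31  1.55]
40 -0.02 0.4 [-0.78 -0.09  0.65  2.04  0.71  0.41  2.32]
30 -0.02 0.35 [-0.7  -0.03  0.58  2.23  1.95  0.27  1.05]
40 -0.02 0.35 [-0.67 -0.02  0.57  2.11  0.83  0.28  2.17]
30 -0.03 0.25 [-0.5   0.15  0.41  2.35  2.65  0.41  0.28]
40 -0.03 0.25 [ 0.29  0.14 -0.43  2.2   1.74  0.27  1.24]
```

Raise, move to the high tilted pose with the fingers shut, and look.

Run:
```python
from h import *
from plant import robot
s=robot.sense()
robot.move_straight([.157,.656,.45],vel=.25)
p,e=tippose(0,.35,-.06,np.deg2rad(30),True,-1)
robot.goto(p,e); print(robot.sense()['t'])
robot.grip(0.0,20); 
p,e=tippose(0,.25,-.06,np.deg2rad(30),True,-1)
robot.goto(p,e)
p,e=tippose(0,.172,-.05,np.deg2rad(30),True,-1)
robot.move_straight(p,vel=.1,attitude=e)
s=robot.sense(); print(s['t'],s['tcp_pos'],p,s['opening'],s['wrist_force'],np.round(s['joint_pos'],2))
for n in ['scene','top','wrist']:
    f=robot.grab_frame(n); np.savez(f'{n}1.npz',**f)
    im=f['image'][:,:,::-1]
    if n!='wrist': 
        u,v=proj(f,np.array([.62,-.03,.17])); u,v=int(u),int(v); im=cv2.resize(im[v-75:v+75,u-100:u+100],None,fx=4,fy=4,interpolation=cv2.INTER_CUBIC)
    cv2.imwrite(f'pics/{n}1.png',im)
```

```text
3.95
6.6167 [ 0.60643886 -0.03201811  0.20340703] [ 0.60605109 -0.03193723  0.2025    ] 0.0002562516276811162 [ 0.2295115  -0.37455571  0.92756896] [-0.57  0.3   0.5   2.44  2.89  0.59 -0.04]
```

View pics/scene1.png

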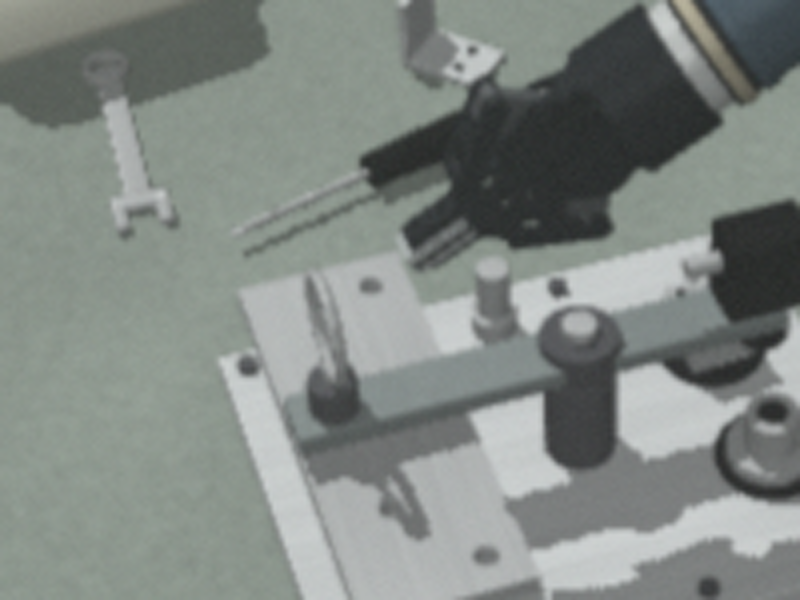

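View pics/top1.png

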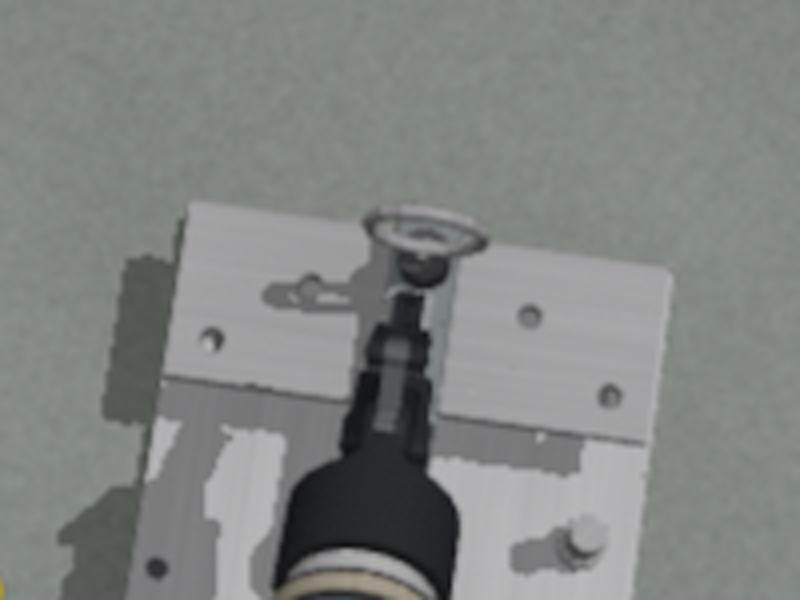

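View pics/wrist1.png

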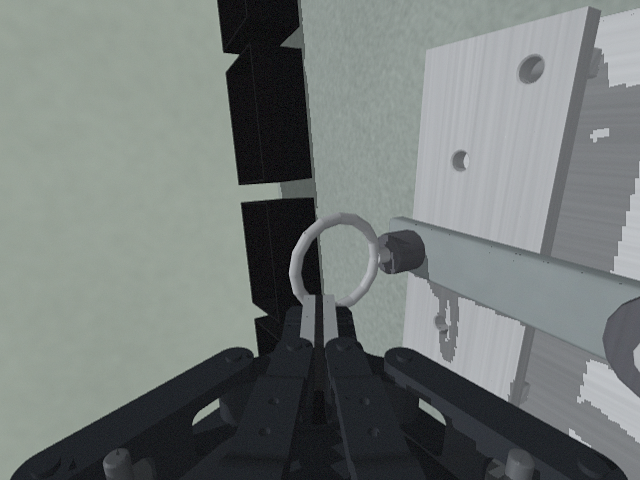

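Run:
```python
from h import *
from plant import robot
d=np.deg2rad(30)
p,e=tippose(0,.157,-.045,d,True,-1); print(robot.move_straight(p,vel=.08,attitude=e))
p,e=tippose(0,.157,.018,d,True,-1); print(robot.move_straight(p,vel=.06,attitude=e,contact_N=4))
s=robot.sense(); print(s['t'],s['tcp_pos'],p,s['wrist_force'],np.round(s['joint_pos'],2))
for n in ['scene','top']:
    f=robot.grab_frame(n); np.savez(f'{n}2.npz',**f)
    im=f['image'][:,:,::-1]
    u,v=proj(f,np.array([.65,-.03,.16])); u,v=int(u),int(v); im=cv2.resize(im[v-45:v+45,u-60:u+60],None,fx=6,fy=6,interpolation=cv2.INTER_CUBIC)
    cv2.imwrite(f'pics/{n}2.png',im)
```

```text
False
False
8.3417 [ 0.66390391 -0.04133214  0.15357307] [ 0.66418327 -0.04135259  0.1535    ] [ 0.2420147   1.11231472 -0.09411941] [-0.44  0.48  0.42  2.34  2.99  0.66 -0.16]
```

View pics/scene2.png

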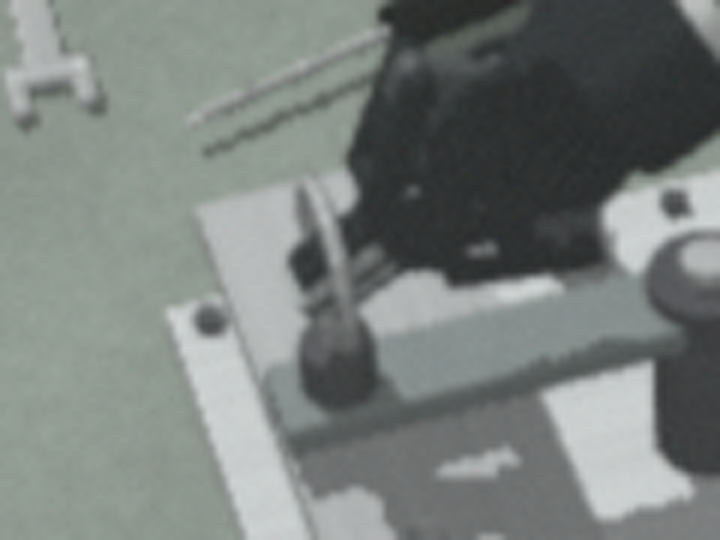

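View pics/top2.png

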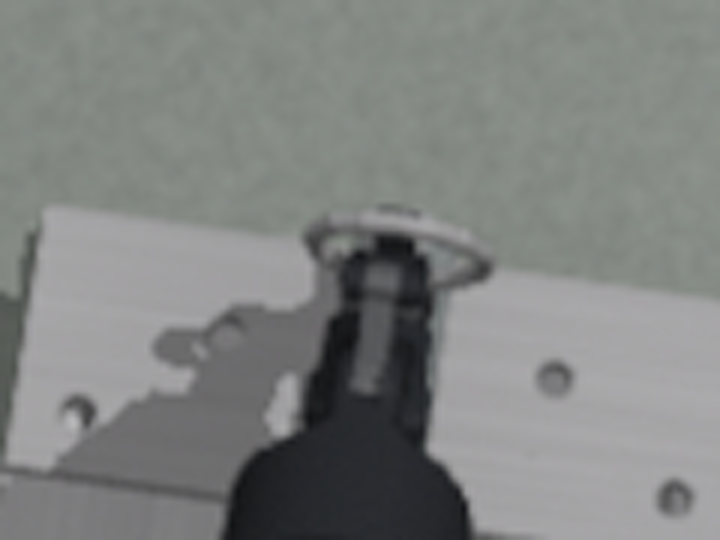

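Fingertip is through the ring and centred (scene pixel ~(325,260)), with no contact. Now lift until contact.

Run:
```python
from h import *
from plant import robot
s=robot.sense(); p=s['tcp_pos'].copy() if hasattr(s['tcp_pos'],'copy') else np.array(s['tcp_pos'])
d=np.deg2rad(30)
p,e=tippose(0,.157,.018,d,True,-1)
hit=robot.move_straight(p+[0,0,.016],vel=.02,contact_N=3); s=robot.sense()
z0=s['tcp_pos'][2]; print(hit,s['t'],s['tcp_pos']-p,s['wrist_force'])
if hit:
    for k in (.004,.004,.004,.003):
        c=np.array(robot.sense()['tcp_pos']); q=np.r_[p[:2],c[2]+k]
        robot.move_straight(q,vel=.02,attitude=e); s=robot.sense(); print(s['t'],(s['tcp_pos']-p).round(4),np.round(s['wrist_force'],1))
for n in ['scene']:
    f=robot.grab_frame(n); np.savez(f'{n}3.npz',**f)
    im=f['image'][:,:,::-1]
    u,v=proj(f,np.array([.65,-.03,.16])); u,v=int(u),int(v); im=cv2.resize(im[v-45:v+45,u-60:u+60],None,fx=6,fy=6,interpolation=cv2.INTER_CUBIC)
    cv2.imwrite(f'pics/{n}3.png',im)
```

```text
True 9.0417 [-7.66840659e-04  2.50078497e-05  1.10677299e-02] [ 0.23708325 -0.19838076  0.51810969]
9.425 [-0.0012  0.0001  0.0135] [-1.1  0.3 -6.7]
9.6917 [-0.001   0.0001  0.0164] [-2.5  0.4 -6.1]
9.9917 [-0.0008  0.      0.0198] [-4.9  0.5 -7.1]
10.2583 [-0.0007  0.0001  0.0222] [-5.6  1.6 -7.2]
```

View pics/scene3.png

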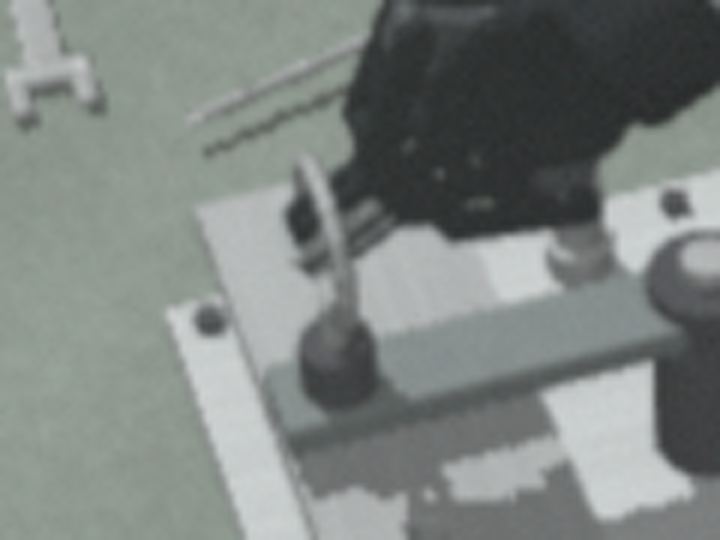

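Lift is about 10–11 mm, so I'll raise another 5 mm and then swing in small arcs while watching the forces.

Run:
```python
from h import *
from plant import robot
d=np.deg2rad(30)
p,e=tippose(0,.157,.018,d,True,-1)
c=np.array(robot.sense()['tcp_pos'])
robot.move_straight(np.r_[p[:2],c[2]+.0055],vel=.02,attitude=e)
s=robot.sense(); print(s['t'],(s['tcp_pos']-p).round(4),np.round(s['wrist_force'],1))
dz=(c[2]+.0055)-p[2]; print('dz',dz); np.save('dz.npy',dz)
for a in np.linspace(0,-.436,9)[1:5]:
    p,e=tippose(a,.157+dz,.018,d,True,-1)
    robot.move_straight(p,vel=.05,attitude=e)
    s=robot.sense(); print(round(a,3),s['t'],(s['tcp_pos']-p).round(4),np.round(s['wrist_force'],1))
for n in ['scene','top']:
    f=robot.grab_frame(n); np.savez(f'{n}4.npz',**f)
    im=f['image'][:,:,::-1]
    u,v=proj(f,np.array([.6,-.04,.16])); u,v=int(u),int(v); im=cv2.resize(im[v-60:v+60,u-80:u+80],None,fx=4.5,fy=4.5,interpolation=cv2.INTER_CUBIC)
    cv2.imwrite(f'pics/{n}4.png',im)
```

```text
10.7 [-0.0007  0.      0.0273] [-5.1  0.6 -8.7]
dz 0.02767508949269784
-0.054 11.0083 [-0.0006  0.0002 -0.0005] [-5.1  1.3 -8.9]
-0.109 11.3167 [-0.0005  0.0004 -0.0004] [-4.4  1.5 -8.5]
-0.164 11.625 [-0.0003  0.0007 -0.0003] [-4.8  1.2 -8.6]
-0.218 11.9333 [-0.0002  0.0008 -0.0002] [-5.   1.4 -8.2]
```

View pics/scene4.png

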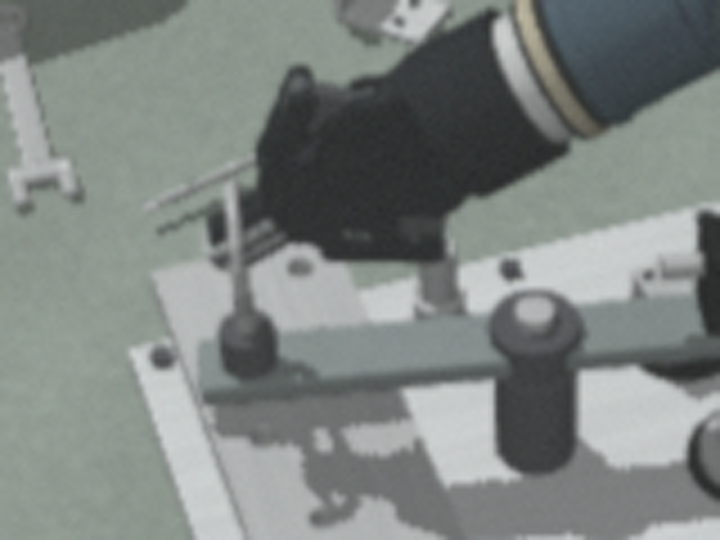

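View pics/top4.png

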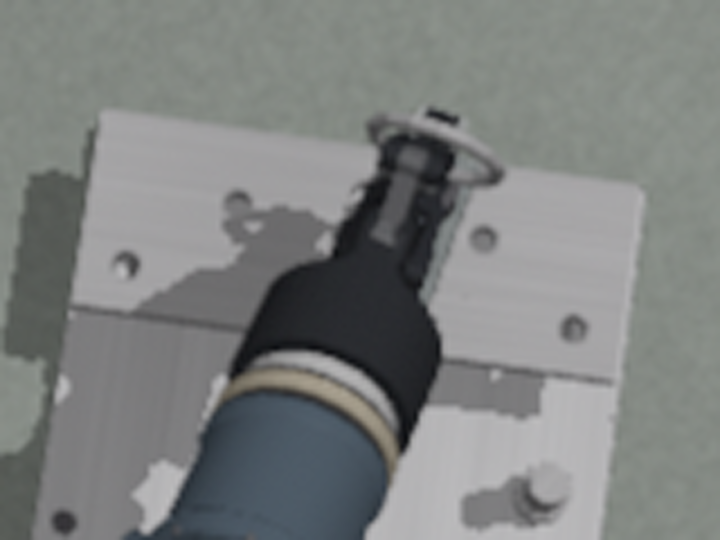

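Run:
```python
from h import *
from plant import robot
t=load('top0'); print('hole',ray(t,235+376/3.12,145+127/3.12,.075),'pred',ringxy(-.436)); 
print('holes+-', ray(t,235+439/3.12,145+190/3.12,.075),ringxy(-.873),ray(t,235+128/3.12,145+146/3.12,.075),ringxy(.873))
d=np.deg2rad(30); dz=float(np.load('dz.npy'))
for a in np.linspace(0,-.436,9)[5:]:
    p,e=tippose(a,.157+dz,.018,d,True,-1)
    robot.move_straight(p,vel=.05,attitude=e)
    s=robot.sense(); print(round(a,3),s['t'],(s['tcp_pos']-p).round(4),np.round(s['wrist_force'],1))
f=robot.grab_frame('scene'); np.savez('scene5.npz',**f); f2=robot.grab_frame('top'); np.savez('top5.npz',**f2)
for n,f in(('scene',f),('top',f2)):
    im=f['image'][:,:,::-1]
    u,v=proj(f,np.array([.6,-.04,.16])); u,v=int(u),int(v); im=cv2.resize(im[v-60:v+60,u-80:u+80],None,fx=4.5,fy=4.5,interpolation=cv2.INTER_CUBIC)
    cv2.imwrite(f'pics/{n}5.png',im)
    Q=cloud(f); R=Q[(f['range_z']>0)&(np.hypot(Q[...,0]-.6358,Q[...,1]+.0968)<.05)&(Q[...,2]>.1)]
    R=R[R[:,2]>.197]; print(n,R.mean(0),R.min(0),R.max(0))
```

```text
hole [ 0.63687132 -0.09910342  0.075     ] pred [ 0.63581742 -0.09665319]
holes+- [ 0.5923289  -0.14113307  0.075     ] [ 0.59164567 -0.13827842] [0.62580197 0.07084376 0.075     ] [0.62594862 0.07351442]
-0.272 12.3417 [ 0.      0.0009 -0.0001] [-5.4  2.  -8.4]
-0.327 12.65 [ 0.0001  0.0009 -0.0001] [-3.8  1.9 -7.9]
-0.382 12.9583 [ 0.0003  0.001  -0.0001] [-5.   2.8 -9.4]
-0.436 13.2667 [ 0.0004  0.001  -0.0001] [-4.6  2.7 -9.1]
scene [ 0.6164849  -0.0758598   0.23136412] [ 0.59312798 -0.11272586  0.19706276] [ 0.65112047 -0.05598289  0.27831775]
top [ 0.61233984 -0.08184786  0.23889184] [ 0.58788851 -0.11354268  0.19746721] [ 0.64775675 -0.05735873  0.27455387]
```

View pics/scene5.png

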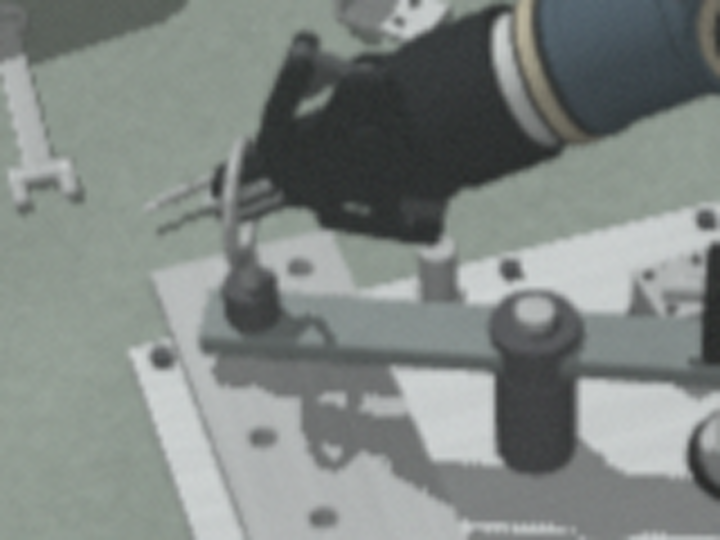

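View pics/top5.png

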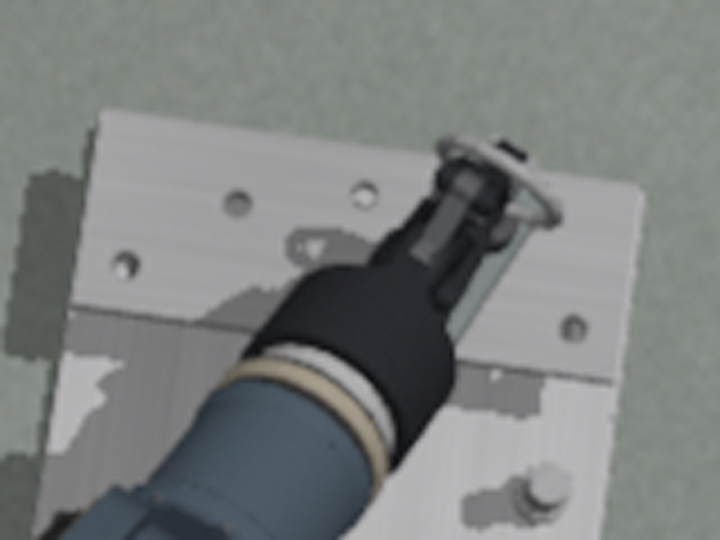

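```bash
cat >> h.py <<'E'
def armang(f):
    """arm bar direction (rad, world) from the depth points on its top, by fitLine"""
    P=cloud(f); r=np.hypot(P[...,0]-PIV[0],P[...,1]-PIV[1])
    m=(f['range_z']>0)&(abs(P[...,2]-.098)<.005)&(r<.16)&(r>.03)
    Q=P[m][:,:2].astype(np.float32); 
    (c,sz,an)=cv2.minAreaRect(Q*1000); l=cv2.fitLine(Q,cv2.DIST_HUBER,0,.01,.01).ravel(); a=np.arctan2(l[1],l[0]); 
    return len(Q),np.rad2deg((a+np.pi/2)%np.pi-np.pi/2),np.round(sz,1),round(an,2)
E
python3 - <<'E'
from h import *
for n in ('scene0','scene3','scene4','scene5','top0','top5'): print(n,armang(load(n)))
E
```

```text
scene0 (1021, np.float32(-9.447544), array([ 44.5, 288.3]), 80.33)
scene3 (1027, np.float32(-10.1882715), array([ 43.3, 289.2]), 80.62)
scene4 (1009, np.float32(-22.833662), array([ 44.5, 287.6]), 68.37)
scene5 (1015, np.float32(-34.00322), array([ 44.7, 290.5]), 56.13)
top0 (1243, np.float32(-8.036912), array([ 36. , 275.5]), 80.94)
top5 (123, np.float32(-35.54901), array([12.6, 74.3]), 60.81)
```

Run:
```python
from h import *
from plant import robot
d=np.deg2rad(30); dz=float(np.load('dz.npy'))
a=-.444
p,e=tippose(a,.157+dz,.018,d,True,-1); robot.move_straight(p,vel=.02,attitude=e)
f=robot.grab_frame('scene'); print(armang(f))
for h in (.023,.020,.017,.014):
    p,e=tippose(a,.157+h,.018,d,True,-1); robot.move_straight(p,vel=.03,attitude=e)
    s=robot.sense(); print(h,s['t'],(s['tcp_pos']-p).round(4),np.round(s['wrist_force'],1))
```

```text
(1005, np.float32(-35.963818), array([ 44.1, 283.9]), 55.85)
0.023 13.975 [ 0.0003  0.0007 -0.    ] [-4.7  3.7 -8.8]
0.02 14.225 [0.0004 0.0007 0.0001] [-5.   3.2 -7.7]
0.017 14.475 [0.0004 0.0006 0.0002] [-6.1  2.9 -7.2]
0.014 14.725 [0.0005 0.0006 0.0003] [-5.3  4.4 -6.6]
```

The ring is still loaded well below plate level, so the pin is entering the hole. Releasing now.

Run:
```python
from h import *
from plant import robot
d=np.deg2rad(30); a=-.438
for h in (.010,.006,.001):
    p,e=tippose(a,.157+h,.018,d,True,-1); robot.move_straight(p,vel=.06,attitude=e)
    s=robot.sense(); print(h,s['t'],(s['tcp_pos']-p).round(4),np.round(s['wrist_force'],1))
for n in ('scene','top'):
    f=robot.grab_frame(n); np.savez(f'{n}6.npz',**f); im=f['image'][:,:,::-1]; print(armang(f))
    u,v=proj(f,np.array([.6,-.07,.16])); u,v=int(u),int(v); im=cv2.resize(im[v-60:v+60,u-80:u+80],None,fx=4.5,fy=4.5,interpolation=cv2.INTER_CUBIC)
    cv2.imwrite(f'pics/{n}6.png',im)
```

```text
0.01 14.975 [0.0014 0.0001 0.0015] [-3.4  4.1 -3.9]
0.006 15.225 [ 0.0025 -0.001   0.0031] [ 0.2 -0.7 -1.2]
0.001 15.475 [ 0.0005 -0.0003  0.0005] [-0.2 -0.2  0.2]
(1016, np.float32(-35.126816), array([ 43. , 290.6]), 55.69)
(110, np.float32(-32.375107), array([ 9., 76.]), 59.21)
```

View pics/scene6.png

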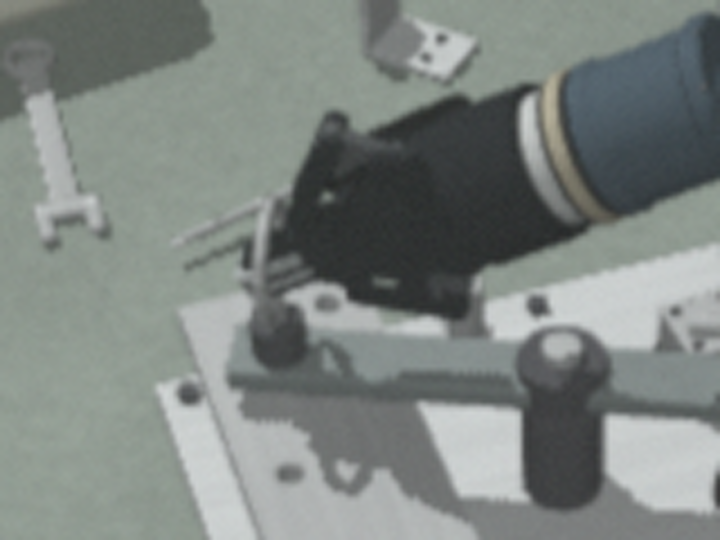

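View pics/top6.png

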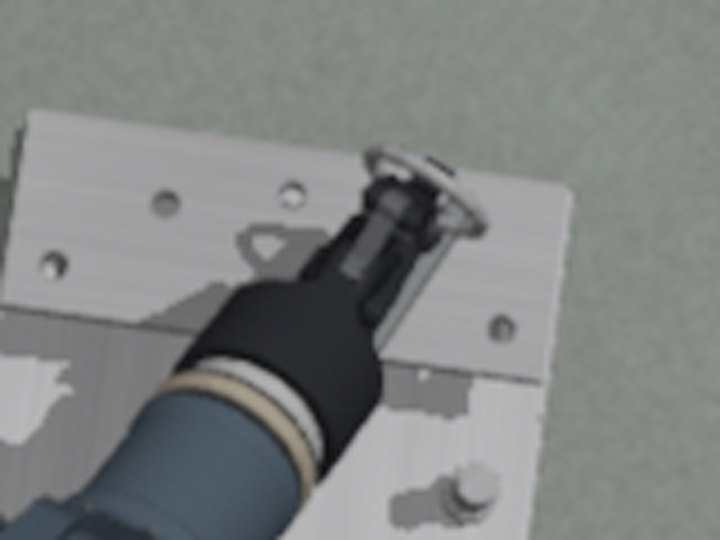

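Force is zero and the ring is back down with the finger free inside it. Withdrawing along the finger axis.

Run:
```python
from h import *
from plant import robot
d=np.deg2rad(30); a=-.438
p,e=tippose(a,.158,-.09,d,True,-1); print(robot.move_straight(p,vel=.08,attitude=e,contact_N=4))
s=robot.sense(); print(s['t'],(s['tcp_pos']-p).round(4),np.round(s['wrist_force'],1))
```

```text
False
17.075 [ 0.0001 -0.0002 -0.    ] [ 0.1 -0.5  0.1]
```

Run:
```python
from h import *
from plant import robot
d=np.deg2rad(30); a=-.438
p,e=tippose(a,.30,-.09,d,True,-1); robot.move_straight(p,vel=.15,attitude=e)
p=np.array(p)+[-.0,-.13,.04]
try: robot.move_straight(p,vel=.15)
except robot.IKError: print('ik')
print(robot.sense()['t'],robot.sense()['tcp_pos'])
for n in ('scene','top'):
    f=robot.grab_frame(n); np.savez(f'{n}7.npz',**f); im=f['image'][:,:,::-1]; print(armang(f))
    u,v=proj(f,np.array([.55,-.04,.1])); u,v=int(u),int(v); im=cv2.resize(im[v-75:v+75,u-100:u+100],None,fx=4,fy=4,interpolation=cv2.INTER_CUBIC)
    cv2.imwrite(f'pics/{n}7.png',im)
    c=ringxy(-.436); Q=cloud(f); m=(f['range_z']>0)&(np.hypot(Q[...,0]-c[0],Q[...,1]-c[1])<.045)&(Q[...,2]>.125)&(Q[...,2]<.22)
    R=Q[m]; T=R[R[:,2]>.18]; print(n,'ring',R.mean(0),R.min(0),R.max(0),'top',T.mean(0) if len(T) else '', c)
    # sensor
    c=PIV-.11*(ringxy(-.436)-PIV)/.14; m=(f['range_z']>0)&(np.hypot(Q[...,0]-c[0],Q[...,1]-c[1])<.045)&(Q[...,2]>.115)&(Q[...,2]<.14); print('sens',Q[m].mean(0),c)
```

```text
19.2333 [ 0.56339613 -0.17680952  0.39019489]
(1018, np.float32(-33.38068), array([ 44.8, 290.2]), 56.04)
scene ring [ 0.63736692 -0.09465736  0.1631273 ] [ 0.61733694 -0.12419142  0.12680518] [ 0.6555424  -0.06967278  0.19497315] top [ 0.63948053 -0.09161882  0.18777608] [ 0.63581742 -0.09665319]
sens [0.44260652 0.05021965 0.1287776 ] [0.4290006  0.04379893]
(1283, np.float32(-33.843796), array([ 36.3, 276.2]), 55.75)
top ring [ 0.63491262 -0.09725203  0.16166541] [ 0.61593504 -0.12309333  0.12525972] [ 0.65423369 -0.07065871  0.1915875 ] top [ 0.634932   -0.09789415  0.18591422] [ 0.63581742 -0.09665319]
sens [0.44676586 0.02375314 0.13518167] [0.4290006  0.04379893]
```

View pics/scene7.png

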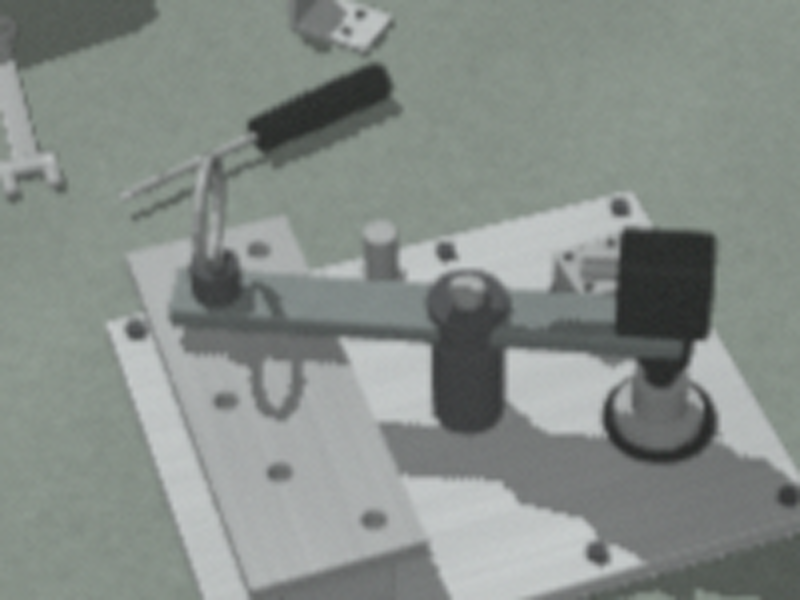

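View pics/top7.png

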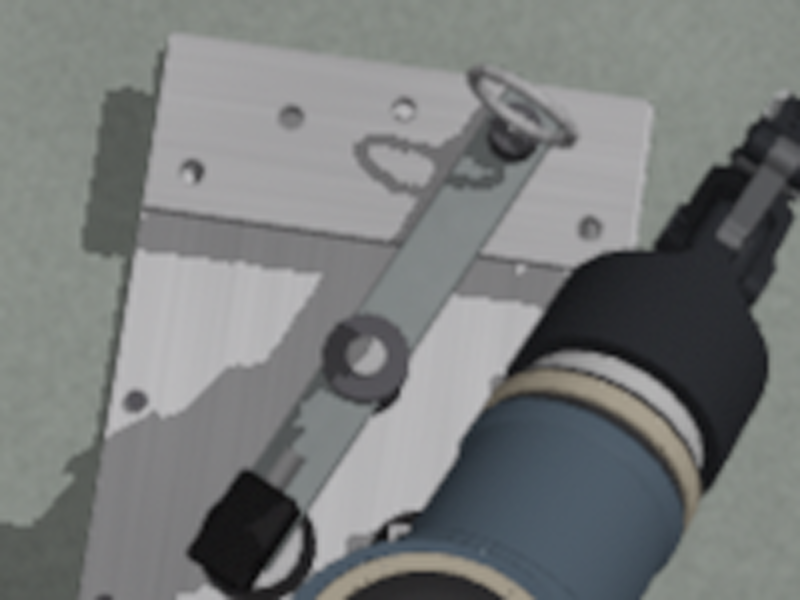

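Ring top height is back to its initial value in both views (191.6 vs 192.1 mm from the top camera, 195.0 vs 194.4 mm from the scene camera). The arm turned 24.3° to 25.8° depending on view and fit, and the sensor sits above the bushing. Handing in.

Run:
```python
from plant import robot
s=robot.sense(); print(s['t'],s['wrist_force']); robot.close_job()
```

```text
19.3333 [ 0.07503668 -0.39366282 -0.50410692]
the job is handed in; nothing more can be done
```

The sensor arm now sits in its next hole, at −0.436 rad, with the sensor over the round flanged bushing. I put the shut fingertips through the ring from the robot's side and lifted the pin about 16 mm. Then I swung the arm one hole, lowered until the pin went home, drew the fingers out and moved clear. The job was handed in at 19.3 s.

- **Pin:** the ring's top is back at its starting height within 1 mm in both cameras. The ring stayed loaded while going down into the hole. The wrist force was then about zero with the finger free inside the ring.
- **Angle:** the arm turned about 25.2° by the top camera's rectangle fit. The other fits gave 24.3°, 25.8° and 23.9° (scene-camera line fit); the target was 25.0°. I did not recheck whether the arm is locked.
- **Forces:** wrist force while hooking and swinging stayed around 10–11 N.
- **Surroundings:** I saw no contact with the bushing, block or plug, and they look undisturbed in the last pictures, though the robot partly hides the block from above. I did not measure the positions of the other loose parts afterwards.
- **Failed check:** the depth check of the sensor's position was off: one view mixed in other parts and the other missed by about 15 mm. The sensor being over the bushing therefore rests on the scene picture and the arm angle.

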